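# Bring a board under the inspection microscope

## Robot

A 6-joint arm with a two-finger parallel gripper is mounted at the origin on the work surface. World frame = base frame: x ahead of the robot, y to its left, z up, the work surface at z = 0. Lengths are in m, angles in rad, forces in N, time in s.
With the tool pointing down it reaches from about 0.35 to 0.85 m from the base axis. Payload 8.1 kg.
Tool frame: the origin (TCP) lies at the very end of the fingers, on their centre line; the grasp point (between the pads) lies 19 mm behind it; z points along the fingers, y is the line along which they close (so a half turn about z gives the same grasp; the last joint's range is limited). The gripper opens to 93 mm and grips with 3 to 60 N. Pads are 15 mm wide; open, the fingers measure 128 mm over their backs; the gripper's body (75 mm by 188 mm) begins 65 mm behind the grasp point.
Start: joints at [1.214, 0.13, 1.488, -0, 1.523, -0.085], TCP at [0.161, 0.578, 0.187] pointing down, gripper open.
Joint ranges: [-2.96, 2.96], [-0.89, 2.26], [0.02, 2.5], [-1.34, 4.48], [0, 2.73], [-2.66, 2.66]. Speed limits (rad/s): [2.39, 2.39, 2.79, 3.14, 3.14, 3.14].

## Interface

Orientations are given as a rotation vector (axis times angle).
In Python, from plant import robot, imaging gives the robot as it stands.
- The arm moves only by the tool jog_arm, never from a script. Its argument "rows" is a list of rows, each a list of 2 entries, a list of its own where there are three numbers: the shift along the tool's x, y, z each as a share of 0.2 m, from -1 to 1, then the turn, a rotation vector about the tool's x, y, z each as a share of pi/2 rad, from -1 to 1. A call has 1 to 5 rows; each row is the pose to reach, as a shift and turn from the pose commanded when the call began, along the tool's axes at that moment; what a row does not reach only later rows make up. A row lasts 1/10 s, in which the tool goes at most 50 mm and 8.59 degrees, less where a joint would pass 70% of its speed; a pose out of reach is approached as far as the arm can. A call with a number of a shift or a turn outside -1 to 1 is refused whole. A call with a gripper value outside its range is refused whole. "hand" is the closure, from -1 (fully open) to 1 (shut), set as the call begins (left out, the last holds). The fingers move at their own pace and stop on an object; "squeeze" is the grip in N (left out, the last holds). Time passes only in rows, so rows that repeat a pose let the fingers close. It gives the time, the measured TCP pose, the force, the opening and the grip force at its end, in the units of the state.
- robot.read_state(): the state, without advancing time (a new reading comes with each control period).
- imaging.read_camera(name): name is "scene" or "top" or "wrist"; returns a dict with "frame" (384x512x3 uint8, red, green, blue), "vertical_fov" (degrees; the focal length in pixels is half the picture's height over the tangent of half this angle, whatever the lens; pixels are square), "cx", "cy" (the principal point, pixels), "R" (3x3) and "t" (3): a world point X has camera coordinates R X + t. Camera axes: x right, y down, z forward; pixel columns grow to the right and rows downward; lengths in m; the calibration is good to about 2 mm. A picture is of the moment at which its call begins. There is no depth.
- robot.close_job(): hands the job in; it is judged then, once.
The state is a dict: "t": time; "q": joint angles; "dq": joint speeds; "joint_torque": joint torques, N m; "tool_pos": TCP position; "orientation": TCP orientation; "force": force on the tool from outside, world axes, zero at the start; "wrist_torque": the same for the moment, N m; "opening": finger opening in m; "gripper_force": force on a finger pad.
Only numpy, scipy, OpenCV 4.12 (cv2) and the standard library are available. Lean on these libraries where they do the work, as an engineer would, in place of code of your own. Each camera call takes 0.05 s, during which the arm holds its last target. There are 200 camera calls.

## Task

First lift the orange dust cover off the blue test fixture by its handle and set it down gently, upright, in the middle of the black rubber pad. Then push the fixture along the bench, without lifting it, until it lies entirely inside the yellow taped frame under the microscope. Do not bump the microscope, and leave the other things on the bench where they are.

Things in the scene. Friction and masses are not known exactly. Their poses are not given: they have to be found in the camera images.
- fixture: loose blue block, 140 (its x) x 110 (its y) x 35 mm high, about 0.6 kg, standing flat on the bench, with a green circuit board (84 x 62 mm, parts up to 15 mm above the block) on top. Origin: centre of the underside; z up. At yaw 0 its long side runs along world x. It starts to the right (-y) of the frame; its -y long face (140 x 35 mm) is the one to push
- cover: loose orange dust cover, an upside-down box 100 (its x) x 80 (its y) x 40 mm high, 0.16 kg, open below, standing on the fixture's top over the board, its axes along the fixture's. Origin: centre of its lower rim (35 mm above the bench at the start); z up
- cover_handle (a point): middle of the cover's black handle bar, 75 mm above the cover's lower rim; the bar runs along the cover's x, is 10 x 10 mm in section, with 60 mm free between its two legs and 30 mm free space beneath it; axes as the cover's
- pad: black rubber pad fixed flat on the bench, 130 (its x) x 120 (its y) x 3 mm. Origin: centre of its underside
- frame: yellow tape rectangle stuck on the bench under the microscope, flat, nothing to catch on; inside measure 164 (its x) x 134 (its y) mm, so 12 mm spare all round the fixture; tape 6 mm wide. Origin: its centre on the bench; its x is the long side, which the fixture's x must follow
- microscope: fixed stereo microscope; origin and axes are the frame's. Its white head hangs over the frame: x -60 to 60, y -67 to 59 mm, from 107 mm above the bench to 340 mm; eyepieces reach x = +125 mm above 270 mm. Stand at y = 140 to 280 mm, 380 mm high, boom between. An upright tool at the fixture's -y face hits the head before the fixture is home: lean the hand back towards -y by 35 to 45 degrees
- parts_tray: bystander: red divided tray fixed on the bench, 120 x 100 x 28 mm, beside the pad (the two may be swapped). Origin: centre of the underside
- flux_bottle: bystander: loose amber bottle, 36 mm diameter, 85 mm high. Origin: centre of the underside
- solder_spool: bystander: loose metal solder spool, 54 mm diameter, 38 mm high. Origin: centre of the underside
- screwdriver: bystander: loose screwdriver lying on the bench, 160 mm long along its x, under 35 mm high
- multimeter: bystander: loose yellow multimeter lying flat, 150 (its x) x 75 x 41 mm. Origin: centre of the underside
- marker: bystander: loose green marker pen lying along its x, 115 mm long, 13 mm thick. Origin: middle of its underside
Things that resemble listed ones, but are neither listed nor needed, are in the scene too. Of the things shaped like the cover, the orange one is meant.

How it is judged:
On the way, in this order (a step that is already met when the one before it is completed fails the run):
1. the cover stands upright on the pad, let go, while the fixture is still outside the frame (x of cover in the frame of pad between -0.02 and 0.02 m and y of cover in the frame of pad between -0.02 and 0.02 m and z of cover in the frame of pad below 0.008 m and angle between cover's own z axis and vertical below 0.08 rad and contact force between cover and the fingers below 0.1 N and horizontal distance between fixture and frame above 0.05 m), for 0.2 s.
2. the fixture lies inside the yellow frame (x of fixture in the frame of frame between -0.012 and 0.012 m and y of fixture in the frame of frame between -0.012 and 0.012 m and angle between the x axis of fixture and the x axis of frame, either way round below 0.17 rad), for 0.2 s.
At the end, for the whole second after the job is handed in: The cover stands upright and released on the pad (centred within 20 mm along each pad axis); the fixture lies flat wholly inside the yellow frame (centre within 12 mm along each frame axis, turned under 0.17 rad, either way round); both at rest (all of step 2 and x of cover in the frame of pad between -0.02 and 0.02 m and y of cover in the frame of pad between -0.02 and 0.02 m and z of cover in the frame of pad below 0.008 m and angle between cover's own z axis and vertical below 0.08 rad and contact force between cover and the fingers below 0.1 N and linear speed of each of fixture, cover below 0.01 m/s); the robot touches nothing.
It fails at once if the fixture is lifted off the bench (more than 8 mm) or tipped over 10 degrees (height (world z) of fixture above 0.008 m or angle between fixture's own z axis and vertical above 0.17 rad).
It fails at once if the cover is dropped: in free fall with its rim higher than 45 mm above the bench (contact force between cover and anything else below 0.001 N and height (world z) of cover above 0.045 m).
It fails at once if the cover is tipped more than 45 degrees (angle between cover's own z axis and vertical above 0.78 rad).
It fails at once if the robot bumps the microscope (over 6 N) (contact force between the arm and microscope above 6 N).
It fails at once if a bystander is moved more than 25 mm (distance of any of flux_bottle, solder_spool, screwdriver, multimeter, marker from where it was at the start of the episode above 0.025 m).
It also fails if it takes over 67 s, if anything falls off the work surface, if the arm or the gripper's body presses on something with over 40 N, if the wrist force passes 120 N, or if a joint passes its speed limit or range.

## Working session

There is one attempt and no reset: what is moved stays moved. The work goes in short steps, Python scripts to look and compute and a tool call to move; the robot and the scene stay as the last step left them, time stands still between calls to the robot, and variables do not carry over. Pictures are saved under pics/ and viewed, at most 10 in all, crops included, and the job is handed in when it is done.

Besides the shell and the picture viewer there is one more tool, called after ">>>" by a JSON object that holds its "method" and its "body", one argument or row to a line. jog_arm: Moves the arm, as the interface text tells. Its arguments: {"type":"object","properties":{"rows":{"type":"array"},"hand":{"type":"number"},"squeeze":{"type":"number"}},"required":["rows"]}

```bash
ls; mkdir -p pics; python3 - <<'E'
from plant import robot, imaging
import cv2,pickle
d={}
for n in("scene","top"):
    c=imaging.read_camera(n); d[n]=c
    cv2.imwrite(f"pics/{n}0.png",cv2.resize(c["frame"][:,:,::-1],(800,600),interpolation=cv2.INTER_CUBIC))
    print(n,c["vertical_fov"],c["cx"],c["cy"],c["R"],c["t"])
pickle.dump(d,open("c0.pkl","wb"))
print(robot.read_state())
E
```

```text
pics
scene 51.91659646135479 255.2012887918375 187.2358403939733 [[ 0.33090124  0.94363611 -0.0074337 ]
 [ 0.66878196 -0.24006223 -0.70363401]
 [-0.66575901  0.22786184 -0.7105237 ]] [-0.09105533 -0.27630248  1.61868877]
top 44.73375802213367 260.8725578222543 193.76376604909947 [[ 0.01373647 -0.99960863 -0.0243701 ]
 [-0.99658154 -0.01170105 -0.08178211]
 [ 0.08146495  0.02541019 -0.99635224]] [-0.05243528  0.5201853   1.32361001]
{'t': 0.1, 'q': array([ 1.21357668e+00,  1.31092257e-01,  1.48916903e+00, -3.23593278e-05,
        1.52297100e+00, -8.53787342e-02]), 'dq': array([-2.54182807e-04,  1.79630607e-05, -2.52938281e-03,  2.49113672e-04,
        8.30285525e-04, -6.46172957e-04]), 'joint_torque': array([ 1.68016351e-03, -5.61342680e+01, -4.93096375e+01,  7.70741003e-02,
        2.92838307e-02, -1.19090419e-04]), 'tool_pos': array([0.16088708, 0.57745035, 0.18648916]), 'orientation': array([-4.25646057e-01, -3.11229183e+00,  2.52360395e-03]), 'force': array([-0.2797225 , -0.63625091, -0.53041362]), 'wrist_torque': array([0.02712762, 0.04087601, 0.04360589]), 'gripper_force': 0.0, 'opening': 0.09309268148311241}
```

View pics/top0.png

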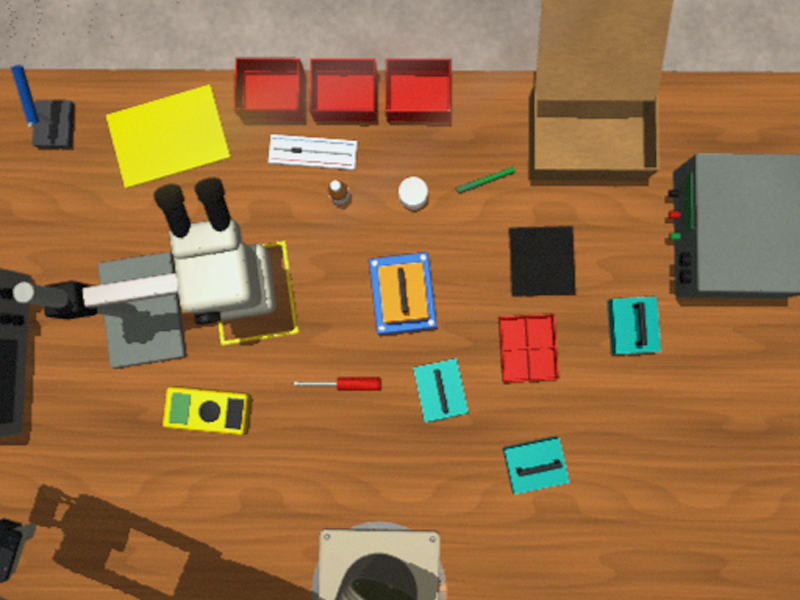

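View pics/scene0.png

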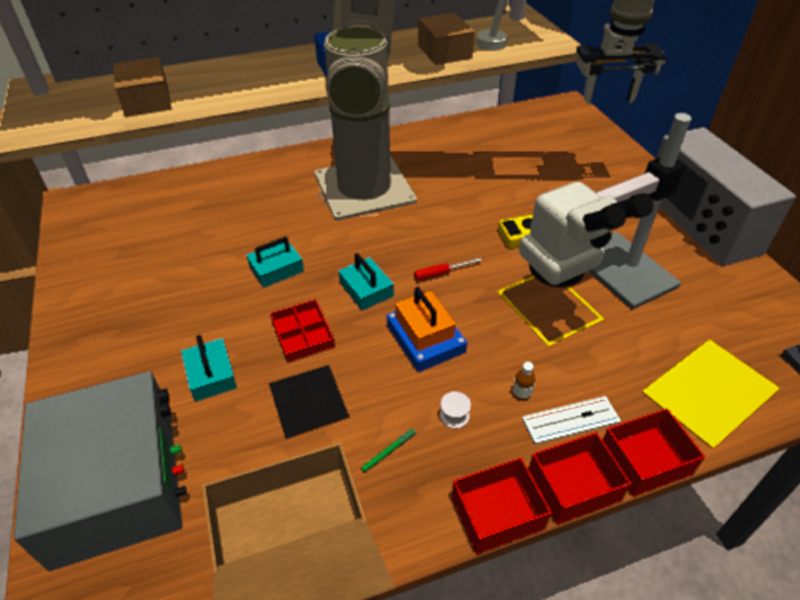

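The top view (at 800x600) shows the fixture with its cover at (403,292), the pad at (542,261) and the red tray at (528,348). The frame's visible corners are near (285,242), (297,333) and (220,343), and the scope head is to its left. The screwdriver runs (295–380,384), with the bottle at (339,193) and the spool at (413,193). The teal covers are decoys.

```bash
cat > h.py <<'E'
import numpy as np,cv2
def foc(c): return c["frame"].shape[0]/2/np.tan(np.radians(c["vertical_fov"]/2))
def ray(c,uv,z):
    uv=np.atleast_2d(uv).astype(float); f=foc(c)
    d=np.c_[(uv[:,0]-c["cx"])/f,(uv[:,1]-c["cy"])/f,np.ones(len(uv))]@c["R"]
    o=-c["R"].T@c["t"]
    return (o+d*((z-o[2])/d[:,2])[:,None])
def proj(c,X):
    p=np.atleast_2d(X)@c["R"].T+c["t"]; f=foc(c)
    return p[:,:2]/p[:,2:]*f+[c["cx"],c["cy"]]
def rect(c,mask,z):
    n,l,s,_=cv2.connectedComponentsWithStats(mask.astype(np.uint8)); k=1+np.argmax(s[1:,4])
    v,u=np.where(l==k); P=ray(c,np.c_[u,v],z)[:,:2]
    r=cv2.minAreaRect((P*1000).astype(np.float32)); return r
E
python3 - <<'E'
import pickle,cv2,numpy as np
from h import *
d=pickle.load(open("c0.pkl","rb")); c=d["top"]; I=c["frame"]; s=.64
hsv=cv2.cvtColor(I,cv2.COLOR_RGB2HSV)
def roi(x0,y0,x1,y1):
    m=np.zeros(I.shape[:2],bool); m[int(y0*s):int(y1*s),int(x0*s):int(x1*s)]=1; return m
H,S,V=[hsv[...,i].astype(int) for i in range(3)]
fx=roi(360,245,445,345)
print("fixture",rect(c,fx&(H>100)&(H<125)&(S>120),.035))
print("cover",rect(c,fx&(H>8)&(H<22)&(S>190)&(V>190),.075))
print("bar",rect(c,fx&(V<70),.115))
print("pad",rect(c,roi(500,215,590,305)&(V<60),.003))
print("frame corners(out)",ray(c,np.array([[285.5,241.5],[298,332],[219,343]])*s,0))
def crop(x0,y0,x1,y1,k): 
    a=I[int(y0*s):int(y1*s),int(x0*s):int(x1*s),::-1]; return cv2.resize(a,None,fx=k,fy=k,interpolation=cv2.INTER_CUBIC)
cv2.imwrite("pics/crop1.png",crop(205,230,455,355,5)[:, :800])
print(int(205*s),int(230*s))
E
```

```text
fixture ((538.0952758789062, -36.20277404785156), (139.88050842285156, 108.32677459716797), 7.436348915100098)
cover ((535.5563354492188, -38.33473587036133), (95.48860931396484, 74.97370147705078), 6.421674728393555)
bar ((533.8195190429688, -38.88459777832031), (70.85440063476562, 6.214971542358398), 7.1206536293029785)
pad ((603.8780517578125, -295.1108093261719), (127.18896484375, 116.6304931640625), 2.4025909900665283)
frame corners(out) [[0.63613157 0.18755464 0.        ]
 [0.46513523 0.15932814 0.        ]
 [0.4426137  0.30754775 0.        ]]
131 147
```

View pics/crop1.png

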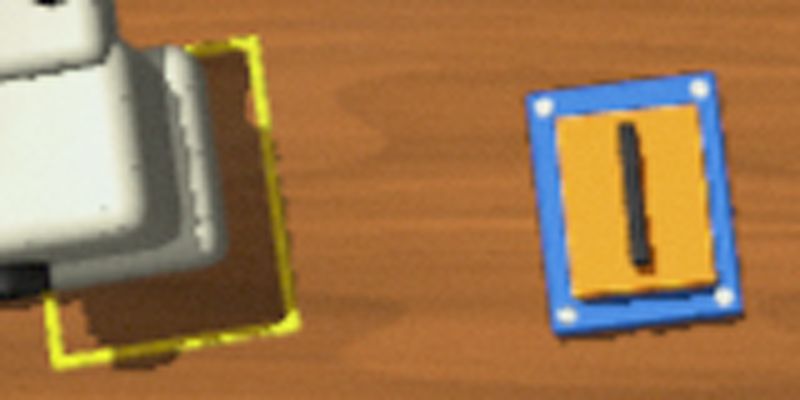

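```bash
cat >> h.py <<'E'
from scipy.spatial.transform import Rotation as Ro
from scipy.optimize import least_squares
def fitrect(cams,masks,z,a,b,p0):
    """pose of rectangle outline a x b from its pixels in several views"""
    P=[ray(c,np.argwhere(m)[:,::-1],z)[:,:2] for c,m in zip(cams,masks)]; P=np.vstack(P)
    def res(p):
        q=(P-p[:2])@np.array([[np.cos(p[2]),-np.sin(p[2])],[np.sin(p[2]),np.cos(p[2])]])
        e=np.abs(q)-[a/2,b/2]
        return np.where((e<0).all(1),e.max(1),np.linalg.norm(np.maximum(e,0),axis=1))
    r=least_squares(res,p0,loss="soft_l1",f_scale=.002); return r.x,np.sqrt(np.mean(r.fun**2)),len(P)
def down(yaw,lean=0):
    """tool y at heading yaw (deg, world), z down, then leaned back about tool y"""
    y=np.radians(yaw); Y=np.array([np.cos(y),np.sin(y),0]); Z=np.array([0,0,-1.])
    return Ro.from_matrix(np.c_[np.cross(Y,Z),Y,Z])*Ro.from_euler('y',lean,degrees=True)
def plan(s,pos,R):
    R0=Ro.from_rotvec(s["orientation"])
    print("shift",np.round(R0.inv().apply(np.array(pos)-s["tool_pos"])/.2,3),"turn",np.round((R0.inv()*R).as_rotvec()/(np.pi/2),3))
E
python3 - <<'E'
import pickle
from h import *
from plant import robot
d=pickle.load(open("c0.pkl","rb")); s=.64
ms=[];cs=[]
for n,(x0,y0,x1,y1) in dict(top=(210,236,302,348),scene=(490,265,612,350)).items():
    c=d[n];h=cv2.cvtColor(c["frame"],cv2.COLOR_RGB2HSV)
    m=(h[...,0]>23)&(h[...,0]<36)&(h[...,1]>150)&(h[...,2]>60)
    k=np.zeros_like(m);k[int(y0*s):int(y1*s),int(x0*s):int(x1*s)]=1
    ms.append(m&k);cs.append(c)
for i in([0],[1],[0,1]): print(fitrect([cs[j] for j in i],[ms[j] for j in i],0,.170,.140,[.55,.24,.15]))
st=robot.read_state()
A=down(97.4)
plan(st,[.2,.4,.24],A); plan(st,[.33,.2,.25],A)
# scene-cam cross check: predicted bar ends & fixture corners (800x600 px)
y=np.radians(7.3);ux=np.array([np.cos(y),np.sin(y),0]);uy=np.array([-ux[1],ux[0],0])
b=np.array([.535,-.038,.115])
print(proj(d["scene"],[b+.035*ux,b-.035*ux])/s)
f=np.array([.538,-.037,.035]); print(proj(d["scene"],[f+i*.07*ux+j*.055*uy for i,j in((1,1),(1,-1),(-1,-1),(-1,1))])/s)
E
```

```text
(array([0.53949211, 0.24729498, 0.1698845 ]), np.float64(0.002049517319631419), 285)
(array([0.53859392, 0.24682938, 0.16916053]), np.float64(0.0022116157275629544), 161)
(array([0.53917199, 0.24712588, 0.16993056]), np.float64(0.002134060298197051), 446)
shift [-0.427 -0.803 -0.266] turn [-0.001 -0.    -0.255]
shift [-1.321 -1.591 -0.315] turn [-0.001 -0.    -0.255]
[[433.5533218  309.6224642 ]
 [416.07910744 286.13193221]]
[[466.70130598 340.9708586 ]
 [416.72023376 361.17384148]
 [384.63229799 312.81036877]
 [432.03528636 295.27587115]]
```

>>> {"method": "jog_arm", "body": {
  "rows": [
    [[-0.43,-0.8,-0.27],[0,0,-0.25]],
    [[-0.43,-0.8,-0.27],[0,0,-0.25]],
    [[-0.43,-0.8,-0.27],[0,0,-0.25]],
    [[-0.43,-0.8,-0.27],[0,0,-0.25]],
    [[-0.43,-0.8,-0.27],[0,0,-0.25]]
  ],
  "hand": -1
}}

```text
t: 0.6
tool_pos: [0.2023, 0.3985, 0.2435]
orientation: [-0.186, 3.133, 0.003]
force: [-0.4, 0.4, 0.1]
opening: 0.0928
gripper_force: 0.0
```

```bash
python3 - <<'E'
from h import *
from plant import robot
s=robot.read_state();print(s["t"],s["tool_pos"],s["q"])
plan(s,[.34,.2,.25],down(97.4)); plan(s,[.4,.03,.25],down(97.4)); plan(s,[.535,-.038,.2],down(97.4))
E
```

```text
0.6 [0.20229383 0.39851917 0.24354292] [ 9.87172442e-01 -3.13416392e-01  1.80393179e+00 -9.90962032e-04
  1.64797718e+00 -7.02131333e-01]
shift [-0.567 -1.067 -0.033] turn [ 0.001  0.002 -0.007]
shift [-0.764 -1.946 -0.034] turn [ 0.001  0.002 -0.007]
shift [-1.393 -2.364  0.217] turn [ 0.001  0.002 -0.007]
```

>>> {"method": "jog_arm", "body": {
  "rows": [
    [[-0.55,-1,-0.03],[0,0,-0.007]],
    [[-0.55,-1,-0.03],[0,0,-0.007]],
    [[-0.55,-1,-0.03],[0,0,-0.007]],
    [[-0.55,-1,-0.03],[0,0,-0.007]],
    [[-0.55,-1,-0.03],[0,0,-0.007]]
  ]
}}

```text
t: 1.1
tool_pos: [0.3356, 0.2133, 0.2471]
orientation: [-0.204, 3.135, -0.001]
force: [0.4, 0.6, -0.2]
opening: 0.0929
gripper_force: 0.0
```

>>> {"method": "jog_arm", "body": {
  "rows": [
    [[-0.25,-1,0],[0,0,0]],
    [[-0.25,-1,0],[0,0,0]],
    [[-0.25,-1,0],[0,0,0]],
    [[-0.25,-1,0],[0,0,0]],
    [[-0.25,-1,0],[0,0,0]]
  ]
}}

```text
t: 1.6
tool_pos: [0.4111, 0.0194, 0.2466]
orientation: [0.197, -3.134, 0.002]
force: [0.3, 0.7, -0.6]
opening: 0.093
gripper_force: 0.0
```

```bash
python3 - <<'E'
from h import *
from plant import robot
s=robot.read_state();print(s["t"],s["tool_pos"],s["q"])
plan(s,[.535,-.038,.17],down(97.4));plan(s,[.535,-.038,.091],down(97.4))
E
```

```text
1.6 [0.41114738 0.01941852 0.24660237] [-7.60629467e-02 -4.12490265e-01  1.87419659e+00 -1.46408250e-03
  1.68077884e+00 -1.77286272e+00]
shift [-0.579 -0.362  0.383] turn [-0.001 -0.001 -0.002]
shift [-0.579 -0.362  0.778] turn [-0.001 -0.001 -0.002]
```

>>> {"method": "jog_arm", "body": {
  "rows": [
    [[-0.58,-0.36,0.37],[0,0,0]],
    [[-0.58,-0.36,0.37],[0,0,0]],
    [[-0.58,-0.36,0.37],[0,0,0]],
    [[-0.58,-0.36,0.37],[0,0,0]],
    [[-0.58,-0.36,0.37],[0,0,0]]
  ]
}}

```text
t: 2.1
tool_pos: [0.5337, -0.0315, 0.1706]
orientation: [0.206, -3.129, -0.003]
force: [-0.8, 1.0, 0.5]
opening: 0.0928
gripper_force: 0.0
```

```bash
python3 - <<'E'
from h import *
from plant import robot,imaging
s=robot.read_state();print(s["t"],s["tool_pos"])
c=imaging.read_camera("wrist");cv2.imwrite("pics/w1.png",c["frame"][:,:,::-1])
print(proj(c,[[.535,-.038,.115],[.535+.035,-.0335,.115],[.535-.035,-.0425,.115]]))
import pickle;pickle.dump(c,open("w1.pkl","wb"))
plan(s,[.535,-.038,.091],down(97.4))
E
```

```text
2.1 [ 0.53370558 -0.03154694  0.17055261]
[[245.84511756 193.86693479]
 [245.9602612  228.23319345]
 [245.72129382 156.90997854]]
shift [-0.004 -0.034  0.398] turn [ 0.001 -0.003  0.002]
```

View pics/w1.png

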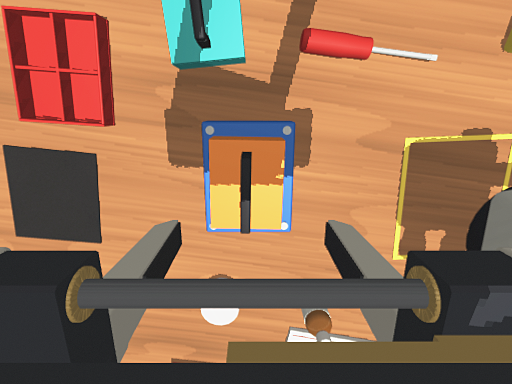

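The wrist view shows the bar at column 245, rows 152–233, which matches the prediction, so I'm going down to grasp.

>>> {"method": "jog_arm", "body": {
  "rows": [
    [[0,0,0.1],[0,0,0]],
    [[0,0,0.2],[0,0,0]],
    [[0,0,0.3],[0,0,0]],
    [[0,0,0.4],[0,0,0]],
    [[0,0,0.4],[0,0,0]]
  ]
}}

```text
t: 2.65
tool_pos: [0.5329, -0.0309, 0.0929]
orientation: [0.209, -3.133, -0.001]
force: [0.1, -0.7, -0.8]
opening: 0.0925
gripper_force: 0.0
```

```bash
python3 - <<'E'
from h import *
from plant import robot
s=robot.read_state();print(s["t"],s["tool_pos"])
plan(s,[.535,-.038,.091],down(97.4))
E
```

```text
2.65 [ 0.53285525 -0.0309311   0.09288194]
shift [-0.006 -0.036  0.009] turn [ 0.    -0.001  0.002]
```

>>> {"method": "jog_arm", "body": {
  "rows": [
    [[-0.005,-0.035,0.01],[0,0,0]],
    [[-0.005,-0.035,0.01],[0,0,0]],
    [[-0.005,-0.035,0.01],[0,0,0]]
  ]
}}

```text
t: 2.95
tool_pos: [0.5376, -0.0394, 0.0933]
orientation: [-0.206, 3.132, -0.001]
force: [-0.2, 0.1, 0.3]
opening: 0.093
gripper_force: 0.0
```

>>> {"method": "jog_arm", "body": {
  "rows": [
    [[0,0,0],[0,0,0]],
    [[0,0,0],[0,0,0]],
    [[0,0,0],[0,0,0]],
    [[0,0,0],[0,0,0]],
    [[0,0,0],[0,0,0]]
  ],
  "hand": 1,
  "squeeze": 25
}}

```text
t: 3.45
tool_pos: [0.5364, -0.0391, 0.0913]
orientation: [0.207, -3.135, -0.0]
force: [-0.7, 0.6, 0.8]
opening: 0.0576
gripper_force: 0.0
```

>>> {"method": "jog_arm", "body": {
  "rows": [
    [[0,0,0],[0,0,0]],
    [[0,0,0],[0,0,0]],
    [[0,0,0],[0,0,0]],
    [[0,0,0],[0,0,0]],
    [[0,0,0],[0,0,0]]
  ]
}}

```text
t: 3.95
tool_pos: [0.5365, -0.0391, 0.0914]
orientation: [0.207, -3.135, 0.0]
force: [-0.5, 0.3, 0.9]
opening: 0.0179
gripper_force: 0.0
```

>>> {"method": "jog_arm", "body": {
  "rows": [
    [[0,0,0],[0,0,0]],
    [[0,0,0],[0,0,0]],
    [[0,0,0],[0,0,0]],
    [[0,0,0],[0,0,0]],
    [[0,0,0],[0,0,0]]
  ]
}}

```text
t: 4.45
tool_pos: [0.5365, -0.0391, 0.0914]
orientation: [-0.207, 3.135, -0.0]
force: [-0.2, 0.4, -0.1]
opening: 0.0006
gripper_force: 0.0
```

>>> {"method": "jog_arm", "body": {
  "rows": [
    [[0,0,-0.05],[0,0,0]],
    [[0,0,-0.12],[0,0,0]],
    [[0,0,-0.2],[0,0,0]],
    [[0,0,-0.3],[0,0,0]],
    [[0,0,-0.4],[0,0,0]]
  ]
}}

```text
t: 4.95
tool_pos: [0.5369, -0.0392, 0.174]
orientation: [-0.207, 3.133, -0.001]
force: [0.3, -0.0, -0.4]
opening: 0.0004
gripper_force: 0.0
```

```bash
python3 - <<'E'
from h import *
from plant import robot,imaging
s=robot.read_state();print(s["t"],s["tool_pos"],s["opening"],s["gripper_force"],s["force"])
plan(s,[.605,-.295,.19],down(92.4)) 
E
```

```text
4.95 [ 0.53692679 -0.03917483  0.17398071] 0.00043879832843835963 0.0 [ 0.27055636 -0.03966603 -0.38671181]
shift [-0.169 -1.313 -0.079] turn [-0.     0.001  0.057]
```

```bash
python3 - <<'E'
from h import *
from plant import robot,imaging
w=imaging.read_camera("wrist");c=imaging.read_camera("scene")
a=w["frame"]; b=c["frame"][150:260,210:330]; b=cv2.resize(b,None,fx=384/110,fy=384/110,interpolation=cv2.INTER_CUBIC)
im=np.hstack([a,b])[:,:,::-1]; cv2.imwrite("pics/w2.png",cv2.resize(im,(800,int(im.shape[0]*800/im.shape[1]))))
E
```

```text
(no output)
```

View pics/w2.png

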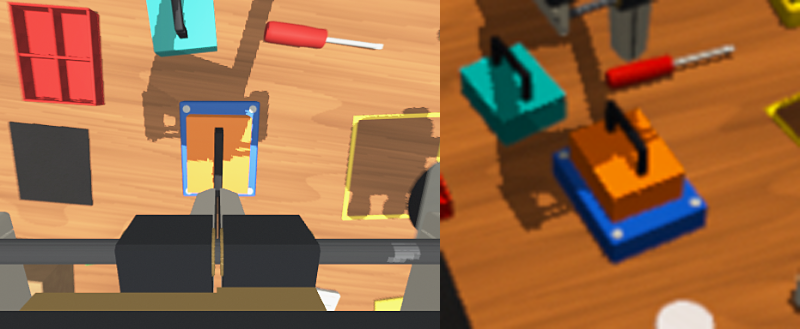

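```bash
python3 - <<'E'
from h import *
from plant import robot,imaging
import pickle
s=robot.read_state();p=s["tool_pos"];R=Ro.from_rotvec(s["orientation"]);print(p,R.as_matrix().round(2).tolist())
w=imaging.read_camera("wrist");c=imaging.read_camera("scene");t=imaging.read_camera("top")
X=np.array([p,p-R.apply([0,0,.019]),[.535,-.038,.115]])
print("cam pos",-w["R"].T@w["t"], "axis",w["R"][2], w["vertical_fov"])
print("wrist comp",proj(w,X)*800/960*1); print("scene",proj(c,X),"comp", ((proj(c,X)-[210,150])*384/110+[512,0])*800/931)
print("top",proj(t,X))
im=np.vstack([c["frame"],t["frame"]])[:,:,::-1]
im=np.hstack([c["frame"][90:300,180:440],t["frame"][90:300,120:380]])[:,:,::-1]
cv2.imwrite("pics/st.png",cv2.resize(im,(800,323),interpolation=cv2.INTER_CUBIC)); print(im.shape)
E
```

```text
[ 0.53919057 -0.03955164  0.17660704] [[-0.99, -0.13, 0.01], [-0.13, 0.99, -0.0], [-0.01, -0.0, -1.0]]
cam pos [ 0.46114348 -0.04952184  0.37401501] axis [ 0.28300534  0.03493184 -0.958482  ] 68.96088612459606
wrist comp [[210.77574894 178.7779514 ]
 [210.78313476 187.13106269]
 [212.68485459 155.80182393]]
scene [[272.28039508 176.55500836]
 [272.42756726 171.6482301 ]
 [271.77695135 190.499683  ]] comp [[626.77997627  79.65724607]
 [627.2214497   64.93834866]
 [625.26979254 121.48718501]]
top [[257.03324673 181.55875617]
 [256.77626822 180.79914133]
 [257.18063143 185.58263325]]
(210, 520, 3)
```

View pics/st.png

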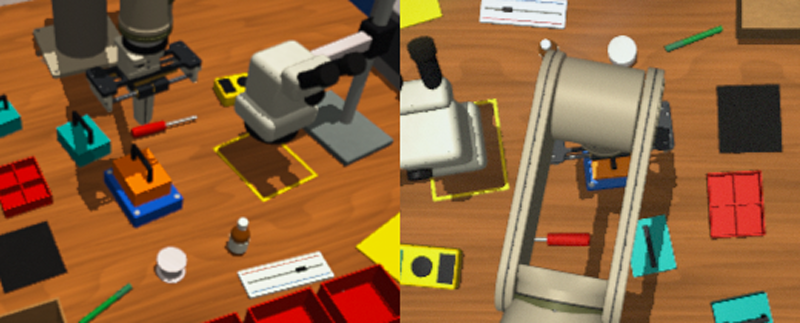

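```bash
python3 - <<'E'
from h import *
from plant import robot
import pickle
w=pickle.load(open("w1.pkl","rb"))
p=np.array([.5337,-.0315,.1706]);R=Ro.from_rotvec([.206,-3.129,-.003])
for dz in(0,-.01,-.019,-.025,-.03,-.04):
    print(dz,proj(w,[p+R.apply([x,y,dz]) for y in(-.0465,.0465) for x in(-.0075,.0075)]).round(1).tolist())
print(w["R"].tolist(),-w["R"].T@w["t"])
im=w["frame"][200:300,100:400,::-1]
cv2.imwrite("pics/tips.png",cv2.resize(im,(790,263),interpolation=cv2.INTER_CUBIC))
E
```

```text
0 [[192.1, 223.7], [190.9, 205.2], [313.8, 223.7], [315.0, 205.2]]
-0.01 [[189.3, 229.1], [188.0, 209.8], [316.7, 229.1], [318.0, 209.8]]
-0.019 [[186.5, 234.5], [185.0, 214.4], [319.5, 234.5], [320.9, 214.4]]
-0.025 [[184.4, 238.3], [182.9, 217.7], [321.5, 238.3], [323.0, 217.7]]
-0.03 [[182.7, 241.7], [181.0, 220.6], [323.3, 241.7], [324.9, 220.6]]
-0.04 [[178.8, 249.0], [177.0, 226.9], [327.1, 249.0], [328.9, 226.9]]
[[-0.13100192113339257, 0.9913808518642644, 0.0015821555700926905], [0.9537735160126981, 0.1255967349805371, 0.2730229666438461], [0.2704710276760497, 0.03727555122484833, -0.962006214360774]] [ 0.45824839 -0.04196416  0.36897784]
```

View pics/tips.png

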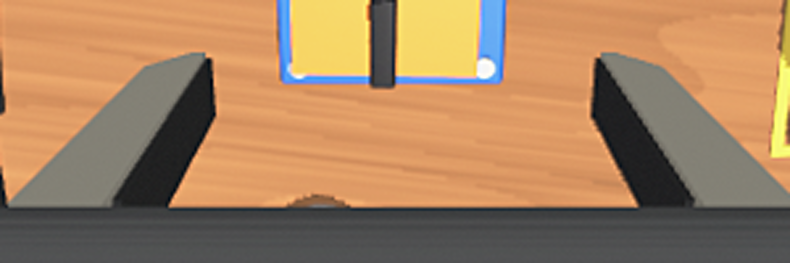

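The wrist view shows the real fingertips about 30 mm above the reported TCP: (179,221) and (327,221), against a predicted (191,205) and (315,205). The scene view agrees to about 23 mm. The fingers therefore closed just above the bar, so I'll take an offset of about 28 mm along the tool, reopen and go lower.

>>> {"method": "jog_arm", "body": {
  "rows": [
    [[0,0,0],[0,0,0]],
    [[0,0,0],[0,0,0]],
    [[0,0,0],[0,0,0]],
    [[0,0,0],[0,0,0]],
    [[0,0,0],[0,0,0]]
  ],
  "hand": -1
}}

```text
t: 5.7
tool_pos: [0.5364, -0.0391, 0.1712]
orientation: [0.207, -3.134, -0.0]
force: [-0.1, 0.0, 0.4]
opening: 0.0356
gripper_force: 0.0
```

>>> {"method": "jog_arm", "body": {
  "rows": [
    [[0,0,0],[0,0,0]],
    [[0,0,0],[0,0,0]],
    [[0,0,0],[0,0,0]],
    [[0,0,0],[0,0,0]],
    [[0,0,0],[0,0,0]]
  ]
}}

```text
t: 6.2
tool_pos: [0.5365, -0.0391, 0.1715]
orientation: [-0.207, 3.135, -0.0]
force: [-0.2, 0.3, 0.1]
opening: 0.0758
gripper_force: 0.0
```

>>> {"method": "jog_arm", "body": {
  "rows": [
    [[0,0,0.1],[0,0,0]],
    [[0,0,0.2],[0,0,0]],
    [[0,0,0.3],[0,0,0]],
    [[0,0,0.4],[0,0,0]],
    [[0,0,0.4],[0,0,0]]
  ]
}}

```text
t: 6.7
tool_pos: [0.534, -0.0387, 0.0882]
orientation: [0.207, -3.129, -0.002]
force: [-0.1, -0.9, -0.8]
opening: 0.0929
gripper_force: 0.0
```

```bash
python3 - <<'E'
from h import *
from plant import robot
s=robot.read_state();print(s["t"],s["tool_pos"],s["force"],s["opening"])
plan(s,[.535,-.038,.063],down(97.4))
E
```

```text
6.7 [ 0.53401475 -0.03868921  0.08821248] [-0.11593682 -0.87337584 -0.8085585 ] 0.09292851315955064
shift [-0.006  0.003  0.126] turn [ 0.001 -0.003  0.002]
```

>>> {"method": "jog_arm", "body": {
  "rows": [
    [[0,0,0.04],[0,0,0]],
    [[0,0,0.08],[0,0,0]],
    [[0,0,0.125],[0,0,0]],
    [[0,0,0.125],[0,0,0]]
  ]
}}

```text
t: 7.1
tool_pos: [0.5357, -0.039, 0.0652]
orientation: [0.207, -3.133, -0.001]
force: [-0.0, -0.6, -0.2]
opening: 0.0932
gripper_force: 0.0
```

>>> {"method": "jog_arm", "body": {
  "rows": [
    [[0,0,0],[0,0,0]],
    [[0,0,0],[0,0,0]],
    [[0,0,0],[0,0,0]],
    [[0,0,0],[0,0,0]],
    [[0,0,0],[0,0,0]]
  ],
  "hand": 1,
  "squeeze": 25
}}

```text
t: 7.6
tool_pos: [0.5367, -0.0391, 0.0667]
orientation: [-0.207, 3.134, -0.0]
force: [0.4, 0.4, -0.7]
opening: 0.058
gripper_force: 0.0
```

>>> {"method": "jog_arm", "body": {
  "rows": [
    [[0,0,0],[0,0,0]],
    [[0,0,0],[0,0,0]],
    [[0,0,0],[0,0,0]],
    [[0,0,0],[0,0,0]],
    [[0,0,0],[0,0,0]]
  ]
}}

```text
t: 8.1
tool_pos: [0.5365, -0.0391, 0.0665]
orientation: [-0.207, 3.135, -0.0]
force: [-0.2, 0.7, -0.4]
opening: 0.0177
gripper_force: 0.0
```

>>> {"method": "jog_arm", "body": {
  "rows": [
    [[0,0,0],[0,0,0]],
    [[0,0,0],[0,0,0]],
    [[0,0,0],[0,0,0]],
    [[0,0,0],[0,0,0]],
    [[0,0,0],[0,0,0]]
  ]
}}

```text
t: 8.6
tool_pos: [0.5364, -0.039, 0.0663]
orientation: [0.207, -3.134, -0.0]
force: [-1.1, 0.2, -1.6]
opening: 0.0095
gripper_force: 25.0
```

>>> {"method": "jog_arm", "body": {
  "rows": [
    [[0,0,-0.05],[0,0,0]],
    [[0,0,-0.15],[0,0,0]],
    [[0,0,-0.28],[0,0,0]],
    [[0,0,-0.4],[0,0,0]],
    [[0,0,-0.5],[0,0,0]]
  ]
}}

```text
t: 9.1
tool_pos: [0.5369, -0.0393, 0.1687]
orientation: [-0.207, 3.133, -0.001]
force: [0.7, -0.8, -2.4]
opening: 0.0097
gripper_force: 25.0
```

```bash
python3 - <<'E'
from h import *
from plant import robot
s=robot.read_state();print(s["t"],s["tool_pos"],s["force"],s["opening"],s["gripper_force"])
plan(s,[.604,-.295,.165],down(92.4))
E
```

```text
9.1 [ 0.53688028 -0.03925229  0.16872125] [ 0.66844401 -0.7566302  -2.40467562] 0.009669951159537808 24.972890317440033
shift [-0.165 -1.312  0.02 ] turn [-0.     0.001  0.057]
```

>>> {"method": "jog_arm", "body": {
  "rows": [
    [[-0.02,-0.12,0],[0,0,0.01]],
    [[-0.04,-0.3,0],[0,0,0.02]],
    [[-0.06,-0.48,0],[0,0,0.03]],
    [[-0.08,-0.66,0],[0,0,0.04]],
    [[-0.1,-0.8,0],[0,0,0.05]]
  ]
}}

```text
t: 9.6
tool_pos: [0.5775, -0.1973, 0.1671]
orientation: [-0.081, 3.14, -0.001]
force: [-0.1, -0.1, -1.1]
opening: 0.0098
gripper_force: 25.0
```

```bash
python3 - <<'E'
from h import *
from plant import robot
s=robot.read_state();print(s["t"],s["tool_pos"],s["force"],s["opening"],s["gripper_force"])
plan(s,[.604,-.295,.165],down(92.4))
E
```

```text
9.6 [ 0.5775086  -0.19730935  0.16712343] [-0.11946693 -0.0802226  -1.11403608] 0.009775687569686033 24.9731183052063
shift [-0.107 -0.495  0.011] turn [-0.     0.     0.006]
```

>>> {"method": "jog_arm", "body": {
  "rows": [
    [[-0.03,-0.14,0],[0,0,0]],
    [[-0.06,-0.28,0],[0,0,0]],
    [[-0.09,-0.4,0],[0,0,0]],
    [[-0.11,-0.48,0],[0,0,0]],
    [[-0.11,-0.48,0],[0,0,0]]
  ]
}}

```text
t: 10.1
tool_pos: [0.6043, -0.292, 0.1666]
orientation: [0.08, -3.14, 0.001]
force: [-0.2, -0.2, -0.9]
opening: 0.01
gripper_force: 25.0
```

```bash
python3 - <<'E'
from h import *
from plant import robot,imaging
c=imaging.read_camera("wrist")
s=robot.read_state();print(s["t"],s["tool_pos"],s["force"],s["opening"],s["gripper_force"])
plan(s,[.604,-.295,.035],down(92.4))
cv2.imwrite("pics/w3.png",c["frame"][:,:,::-1])
y=np.radians(2.4)
print(proj(c,[[.604+i*.065*np.cos(y)-j*.06*np.sin(y),-.295+i*.065*np.sin(y)+j*.06*np.cos(y),.003] for i,j in((-1,-1),(-1,1),(1,1),(1,-1))]))
E
```

```text
10.15 [ 0.60422662 -0.2905169   0.16650904] [-0.18314361 -0.08151257 -1.45125385] 0.009816015102395796 24.972930550575256
shift [ 0.002 -0.022  0.658] turn [ 0.    -0.     0.006]
[[203.1926088  117.68653724]
 [298.88785533 118.58107881]
 [293.72673585 215.44133059]
 [206.97276418 214.67825641]]
```

View pics/w3.png

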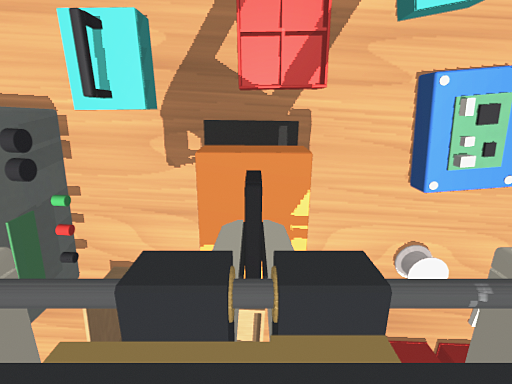

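The wrist view shows the cover held straight and the pad's near edge at (204–298,120) as predicted. Lowering.

>>> {"method": "jog_arm", "body": {
  "rows": [
    [[0,-0.01,0.1],[0,0,0]],
    [[0,-0.02,0.22],[0,0,0]],
    [[0,-0.02,0.35],[0,0,0]],
    [[0,-0.02,0.45],[0,0,0]],
    [[0,-0.02,0.52],[0,0,0]]
  ]
}}

```text
t: 10.65
tool_pos: [0.6038, -0.292, 0.0608]
orientation: [0.085, -3.138, -0.002]
force: [0.5, -0.5, -1.5]
opening: 0.0096
gripper_force: 25.0
```

>>> {"method": "jog_arm", "body": {
  "rows": [
    [[0,0,0.03],[0,0,0]],
    [[0,0,0.06],[0,0,0]],
    [[0,0,0.08],[0,0,0]],
    [[0,0,0.09],[0,0,0]],
    [[0,0,0.1],[0,0,0]]
  ]
}}

```text
t: 11.15
tool_pos: [0.6052, -0.2941, 0.0432]
orientation: [-0.084, 3.139, -0.001]
force: [1.6, -0.5, -2.5]
opening: 0.0098
gripper_force: 25.0
```

>>> {"method": "jog_arm", "body": {
  "rows": [
    [[0,0,0.01],[0,0,0]],
    [[0,0,0.02],[0,0,0]],
    [[0,0,0.02],[0,0,0]],
    [[0,0,0.02],[0,0,0]]
  ]
}}

```text
t: 11.55
tool_pos: [0.6047, -0.2938, 0.0385]
orientation: [0.084, -3.14, -0.0]
force: [-0.0, 0.1, -1.5]
opening: 0.0096
gripper_force: 25.0
```

>>> {"method": "jog_arm", "body": {
  "rows": [
    [[0,0,0.01],[0,0,0]],
    [[0,0,0.015],[0,0,0]],
    [[0,0,0.015],[0,0,0]],
    [[0,0,0.015],[0,0,0]]
  ]
}}

```text
t: 11.95
tool_pos: [0.6046, -0.2937, 0.0354]
orientation: [0.084, -3.14, -0.0]
force: [0.9, 0.4, -2.5]
opening: 0.0098
gripper_force: 25.0
```

>>> {"method": "jog_arm", "body": {
  "rows": [
    [[0,0,0.005],[0,0,0]],
    [[0,0,0.005],[0,0,0]],
    [[0,0,0.01],[0,0,0]],
    [[0,0,0.01],[0,0,0]]
  ]
}}

```text
t: 12.35
tool_pos: [0.6048, -0.2936, 0.0342]
orientation: [-0.084, 3.14, 0.0]
force: [-3.9, 3.1, 4.8]
opening: 0.0096
gripper_force: 25.0
```

Force up to +4.8 N means contact, at the expected height. Releasing.

>>> {"method": "jog_arm", "body": {
  "rows": [
    [[0,0,0],[0,0,0]],
    [[0,0,0],[0,0,0]],
    [[0,0,0],[0,0,0]],
    [[0,0,0],[0,0,0]],
    [[0,0,0],[0,0,0]]
  ],
  "hand": -1
}}

```text
t: 12.85
tool_pos: [0.6047, -0.2938, 0.0333]
orientation: [0.084, -3.14, 0.0]
force: [0.4, -1.0, -0.8]
opening: 0.0454
gripper_force: 0.0
```

>>> {"method": "jog_arm", "body": {
  "rows": [
    [[0,0,0],[0,0,0]],
    [[0,0,0],[0,0,0]],
    [[0,0,0],[0,0,0]],
    [[0,0,0],[0,0,0]],
    [[0,0,0],[0,0,0]]
  ]
}}

```text
t: 13.35
tool_pos: [0.6047, -0.2938, 0.0335]
orientation: [-0.084, 3.14, -0.0]
force: [0.4, -0.6, -0.4]
opening: 0.0849
gripper_force: 0.0
```

>>> {"method": "jog_arm", "body": {
  "rows": [
    [[0,0,-0.1],[0,0,0]],
    [[0,0,-0.3],[0,0,0]],
    [[0,0,-0.5],[0,0,0]],
    [[0,0,-0.7],[0,0,0]],
    [[0,0,-0.8],[0,0,0]]
  ]
}}

```text
t: 13.85
tool_pos: [0.6062, -0.2947, 0.1987]
orientation: [-0.084, 3.135, -0.005]
force: [0.9, -0.5, 0.0]
opening: 0.0934
gripper_force: 0.0
```

```bash
python3 - <<'E'
from h import *
from plant import robot
s=robot.read_state();print(s["t"],s["q"])
plan(s,[.55,-.12,.26],down(8.5)); plan(s,[.55,-.12,.26],down(50));
E
```

```text
13.85 [-5.28464087e-01  3.20142777e-01  1.24972669e+00 -3.18912781e-05
  1.56558991e+00 -2.15265951e+00]
shift [ 0.233  0.886 -0.311] turn [0.001 0.004 0.94 ]
shift [ 0.233  0.886 -0.311] turn [-0.001  0.004  0.478]
```

>>> {"method": "jog_arm", "body": {
  "rows": [
    [[0,0,-0.25],[0,0,0.09]],
    [[0.06,0.2,-0.31],[0,0,0.18]],
    [[0.12,0.44,-0.31],[0,0,0.28]],
    [[0.18,0.67,-0.31],[0,0,0.37]],
    [[0.23,0.88,-0.31],[0,0,0.47]]
  ],
  "hand": -0.3
}}

```text
t: 14.35
tool_pos: [0.5486, -0.1188, 0.2557]
orientation: [1.054, 2.959, 0.0]
force: [0.4, -0.1, 0.0]
opening: 0.0613
gripper_force: 0.0
```

```bash
python3 - <<'E'
from h import *
from plant import robot
s=robot.read_state();print(s["t"],s["tool_pos"],s["q"])
plan(s,[.55,-.12,.26],down(8.5)); plan(s,[.55,-.12,.26],down(8.5,42));
E
```

```text
14.35 [ 0.54856823 -0.11877549  0.25571392] [-3.04753294e-01  6.32320989e-03  1.49461514e+00  2.44730777e-04
  1.64005128e+00 -1.19137784e+00]
shift [-0.009 -0.    -0.021] turn [0.   0.   0.47]
shift [-0.009 -0.    -0.021] turn [-0.172  0.445  0.449]
```

>>> {"method": "jog_arm", "body": {
  "rows": [
    [[0,0,-0.02],[-0.03,0.07,0.07]],
    [[0,0,-0.02],[-0.05,0.13,0.13]],
    [[0,0,-0.02],[-0.08,0.19,0.19]],
    [[0,0,-0.02],[-0.1,0.25,0.25]],
    [[0,0,-0.02],[-0.12,0.31,0.31]]
  ]
}}

```text
t: 14.85
tool_pos: [0.5497, -0.1207, 0.26]
orientation: [-1.506, -2.251, -0.469]
force: [0.0, -0.8, -0.4]
opening: 0.0604
gripper_force: 0.0
```

```bash
python3 - <<'E'
from h import *
from plant import robot
s=robot.read_state();print(s["t"],s["tool_pos"],s["q"],s["opening"])
plan(s,[.55,-.1,.18],down(8.5,42));
E
```

```text
14.85 [ 0.54974695 -0.12071213  0.25998808] [-0.5572952   0.34718477  1.20360878  0.37181661  1.96449749 -0.8699927 ] 0.06042881430930284
shift [-0.115  0.015  0.396] turn [-0.054  0.133  0.14 ]
```

>>> {"method": "jog_arm", "body": {
  "rows": [
    [[0,0,0.1],[-0.02,0.05,0.05]],
    [[-0.05,0,0.2],[-0.04,0.1,0.1]],
    [[-0.1,0,0.3],[-0.054,0.133,0.14]],
    [[-0.115,0.015,0.39],[-0.054,0.133,0.14]],
    [[-0.115,0.015,0.39],[-0.054,0.133,0.14]]
  ]
}}

```text
t: 15.35
tool_pos: [0.5481, -0.0997, 0.1773]
orientation: [-1.638, -1.902, -0.625]
force: [-0.3, 1.1, 0.1]
opening: 0.0609
gripper_force: 0.0
```

```bash
python3 - <<'E'
from h import *
from plant import robot,imaging
w=imaging.read_camera("wrist");c=imaging.read_camera("scene");t=imaging.read_camera("top")
s=robot.read_state();p=s["tool_pos"];R=Ro.from_rotvec(s["orientation"]);print(s["t"],p,s["q"],R.as_matrix()[:,2])
f=foc(c)
for h in(0,.023,.028,.032): 
  print("tool-off",h,"scene",proj(c,[p+R.apply([0,y,-h]) for y in(-.038,.038)]).round(1).tolist(),"worldz",proj(c,[p+R.apply([0,y,0])+[0,0,h] for y in(-.038,.038)]).round(1).tolist(),"wrist",proj(w,[p+R.apply([0,y,-h]) for y in(-.03,.03)]).round(0).tolist())
a=cv2.resize(c["frame"][100:250,200:350],(600,600),interpolation=cv2.INTER_CUBIC)
b=t["frame"][100:250,180:330]; b=cv2.resize(b,(200,200)); w2=cv2.resize(w["frame"],(200,150))
im=np.zeros((600,800,3),np.uint8); im[:,:600]=a; im[:200,600:]=b; im[200:350,600:]=w2
cv2.imwrite("pics/lean.png",im[:,:,::-1])
import pickle;pickle.dump((w,c,t,s),open("lean.pkl","wb"))
E
```

```text
15.5 [ 0.55027724 -0.10086997  0.18192512] [-0.63279717  0.4570814   1.2991639   0.52245743  1.901173   -0.74555908] [-0.09982835  0.65858025 -0.74585947]
tool-off 0 scene [[247.0, 174.7], [259.7, 191.5]] worldz [[247.0, 174.7], [259.7, 191.5]] wrist [[215.0, 215.0], [296.0, 215.0]]
tool-off 0.023 scene [[242.0, 172.0], [254.7, 189.0]] worldz [[246.8, 168.7], [259.7, 185.5]] wrist [[210.0, 228.0], [301.0, 227.0]]
tool-off 0.028 scene [[240.9, 171.4], [253.6, 188.4]] worldz [[246.8, 167.4], [259.7, 184.2]] wrist [[209.0, 231.0], [302.0, 230.0]]
tool-off 0.032 scene [[240.0, 171.0], [252.7, 188.0]] worldz [[246.7, 166.4], [259.7, 183.2]] wrist [[208.0, 233.0], [303.0, 233.0]]
```

View pics/lean.png

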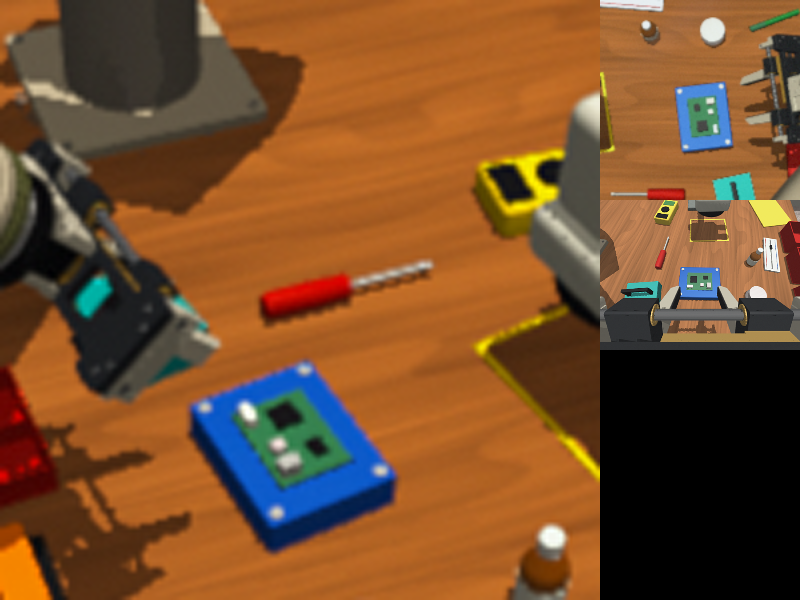

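The scene view shows the leaned fingertip at about (254,186), which fits the 28 mm offset lying along the tool axis. The fixture stands free. Next I'm re-measuring it and the cover.

```bash
cat >> h.py <<'E'
def fixture(t):
    h=cv2.cvtColor(t["frame"],cv2.COLOR_RGB2HSV)
    m=(h[...,0]>100)&(h[...,0]<125)&(h[...,1]>120)&(h[...,2]>110); m[:,:100]=0
    m[:140]=0; m[230:]=0
    return rect(t,m,.035)
def tip(s): 
    return s["tool_pos"]-Ro.from_rotvec(s["orientation"]).apply([0,0,.028])
def plant_tip(s,p,R): plan(s,np.array(p)+R.apply([0,0,.028]),R)
E
python3 - <<'E'
from h import *
import pickle
from plant import robot
w,c,t,s0=pickle.load(open("lean.pkl","rb"))
print(fixture(t))
# cover in scene: orange
s=robot.read_state();print(tip(s))
R=down(8,42)
plant_tip(s,[.547,-.125,.09],R);plant_tip(s,[.547,-.12,.017],R)
h=cv2.cvtColor(t["frame"],cv2.COLOR_RGB2HSV); m=(h[...,0]>8)&(h[...,0]<22)&(h[...,1]>190)&(h[...,2]>190); m[:,:310]=0;m[:120]=0;m[200:]=0
print("cover",m.sum(),rect(t,m,.043))
E
```

```text
((538.604248046875, -36.18285369873047), (138.85623168945312, 108.31395721435547), 7.50881290435791)
[ 0.55307243 -0.11931022  0.20280918]
shift [-0.393 -0.034  0.405] turn [-0.005  0.003  0.007]
shift [-0.617 -0.031  0.694] turn [-0.005  0.003  0.007]
cover 1 ((652.05322265625, -252.67442321777344), (0.0, 0.0), 0.0)
```

>>> {"method": "jog_arm", "body": {
  "rows": [
    [[-0.1,0,0.1],[0,0,0]],
    [[-0.2,0,0.2],[0,0,0]],
    [[-0.3,-0.03,0.3],[0,0,0]],
    [[-0.39,-0.03,0.4],[0,0,0]],
    [[-0.39,-0.03,0.4],[0,0,0]]
  ]
}}

```text
t: 16.0
tool_pos: [0.5433, -0.1054, 0.0671]
orientation: [-1.638, -1.906, -0.625]
force: [-0.1, 0.1, -0.4]
opening: 0.0606
gripper_force: 0.0
```

```bash
python3 - <<'E'
from h import *
from plant import robot
s=robot.read_state();print(s["t"],tip(s),s["force"],s["q"])
plant_tip(s,[.547,-.117,.018],down(8,42))
E
```

```text
16.0 [ 0.54616299 -0.12389846  0.08790084] [-0.09475256  0.10216556 -0.37946857] [-0.64381162  0.57221664  1.36839541  0.49379029  1.74974412 -0.84452931]
shift [-0.209  0.012  0.282] turn [-0.007  0.     0.005]
```

>>> {"method": "jog_arm", "body": {
  "rows": [
    [[-0.05,0,0.07],[0,0,0]],
    [[-0.1,0,0.14],[0,0,0]],
    [[-0.15,0.01,0.21],[0,0,0]],
    [[-0.21,0.01,0.28],[0,0,0]],
    [[-0.21,0.01,0.28],[0,0,0]]
  ]
}}

```text
t: 16.5
tool_pos: [0.5436, -0.0984, -0.0041]
orientation: [-1.637, -1.904, -0.625]
force: [-0.7, 0.4, 0.6]
opening: 0.0606
gripper_force: 0.0
```

```bash
python3 - <<'E'
from h import *
from plant import robot,imaging
t=imaging.read_camera("top")
s=robot.read_state();print(s["t"],tip(s),s["force"],s["q"],fixture(t))
R=down(8,42); print(R.as_matrix().round(3).tolist())
plant_tip(s,[.547,-.117,.018],R)
for y in(-.095,-.02,.055,.13,.19): plant_tip(s,[.547,y,.018],R)
E
```

```text
16.55 [ 0.54718972 -0.11738521  0.01824435] [-0.01189894  0.59501293  0.29993979] [-0.63563977  0.66277609  1.38316293  0.49201258  1.6538047  -0.88795266] ((538.505615234375, -36.19584655761719), (139.05514526367188, 108.31395721435547), 7.50881290435791)
[[-0.103, 0.99, -0.093], [0.736, 0.139, 0.663], [0.669, 0.0, -0.743]]
shift [0.001 0.001 0.002] turn [-0.006 -0.     0.005]
shift [0.082 0.017 0.075] turn [-0.006 -0.     0.005]
shift [0.357 0.074 0.323] turn [-0.006 -0.     0.005]
shift [0.633 0.131 0.571] turn [-0.006 -0.     0.005]
shift [0.908 0.187 0.819] turn [-0.006 -0.     0.005]
shift [1.129 0.233 1.017] turn [-0.006 -0.     0.005]
```

>>> {"method": "jog_arm", "body": {
  "rows": [
    [[0.037,0.008,0.033],[0,0,0]],
    [[0.073,0.015,0.066],[0,0,0]],
    [[0.11,0.023,0.099],[0,0,0]],
    [[0.147,0.03,0.132],[0,0,0]],
    [[0.184,0.038,0.165],[0,0,0]]
  ]
}}

```text
t: 17.05
tool_pos: [0.546, -0.0494, -0.0003]
orientation: [-1.64, -1.91, -0.627]
force: [-0.0, -4.5, 1.7]
opening: 0.0606
gripper_force: 1.9
```

```bash
python3 - <<'E'
from h import *
from plant import robot,imaging
t=imaging.read_camera("top")
s=robot.read_state();print(s["t"],tip(s),s["force"],fixture(t))
E
```

```text
17.1 [ 0.54859383 -0.06607301  0.0204937 ] [ 1.6620478  -0.94693063 -0.67727508] ((537.0755615234375, -10.667221069335938), (138.8053741455078, 108.11892700195312), 8.841071128845215)
```

>>> {"method": "jog_arm", "body": {
  "rows": [
    [[0.052,0.012,0.05],[0,0,0]],
    [[0.107,0.023,0.1],[0,0,0]],
    [[0.162,0.034,0.152],[0,0,0]],
    [[0.217,0.046,0.204],[0,0,0]],
    [[0.27,0.057,0.255],[0,0,0]]
  ]
}}

```text
t: 17.6
tool_pos: [0.5462, 0.0254, -0.0021]
orientation: [-1.64, -1.91, -0.627]
force: [0.4, -6.6, 4.5]
opening: 0.0606
gripper_force: 2.6
```

```bash
python3 - <<'E'
from h import *
from plant import robot,imaging
t=imaging.read_camera("top")
s=robot.read_state();print(s["t"],tip(s),s["force"],fixture(t))
plant_tip(s,[.551,.1,.018],down(9,42))
E
```

```text
17.65 [0.54847289 0.00944392 0.01850117] [0.26296202 1.12925823 0.06121754] ((536.99951171875, 62.88609313964844), (138.69126892089844, 108.63163757324219), 8.711706161499023)
shift [0.33  0.081 0.299] turn [ 0.002  0.001 -0.002]
```

>>> {"method": "jog_arm", "body": {
  "rows": [
    [[0.06,0.015,0.055],[0,0,0]],
    [[0.13,0.031,0.118],[0,0,0]],
    [[0.2,0.048,0.182],[0,0,0]],
    [[0.27,0.064,0.245],[0,0,0]],
    [[0.33,0.08,0.3],[0,0,0]]
  ]
}}

```text
t: 18.15
tool_pos: [0.5481, 0.1169, -0.0033]
orientation: [-1.639, -1.909, -0.627]
force: [0.2, -4.8, 4.3]
opening: 0.0602
gripper_force: 2.6
```

```bash
python3 - <<'E'
from h import *
from plant import robot,imaging
t=imaging.read_camera("top")
s=robot.read_state();print(s["t"],tip(s),s["force"],fixture(t),s["q"])
plant_tip(s,[.552,.18,.018],down(9.5,44))
# head clearance: body front corner in frame axes at final
R=down(9.5,44);y=np.radians(9.7);p=np.array([.552,.19,.018])
for b in(.084,.12,.2):
  for e in(-.094,.094):
    q=p+R.apply([.0375,e,-b])-[.539,.247,0]; print(b,e,q[0]*np.cos(y)+q[1]*np.sin(y),-q[0]*np.sin(y)+q[1]*np.cos(y),q[2])
E
```

```text
18.2 [0.55044634 0.10085751 0.01751708] [0.26880941 2.30417483 0.24977991] ((539.96826171875, 146.65008544921875), (138.7490997314453, 95.69744110107422), 8.396797180175781) [-0.3343691   0.4764991   1.65252956  0.63759342  1.44197162 -0.71366557]
shift [0.297 0.067 0.259] turn [ 0.005  0.023 -0.006]
0.084 -0.094 -0.09089869974724034 -0.08942320789153659 0.10447423212065912
0.084 0.094 0.09710015489242432 -0.0900794503575987 0.10447423212065911
0.12 -0.094 -0.09098599291530217 -0.11443075687258607 0.13037046493285057
0.12 0.094 0.09701286172436249 -0.11508699933864819 0.13037046493285054
0.2 -0.094 -0.09117997773321734 -0.17000308794158495 0.18791764895994267
0.2 0.094 0.09681887690644726 -0.17065933040764703 0.18791764895994265
```

>>> {"method": "jog_arm", "body": {
  "rows": [
    [[0.05,0.011,0.043],[0.001,0.004,0]],
    [[0.11,0.024,0.095],[0.002,0.008,0]],
    [[0.17,0.038,0.147],[0.003,0.014,0]],
    [[0.23,0.051,0.2],[0.005,0.02,0]],
    [[0.275,0.062,0.24],[0.005,0.023,0]]
  ]
}}

```text
t: 18.7
tool_pos: [0.5489, 0.1915, -0.0029]
orientation: [-1.611, -1.882, -0.643]
force: [-0.1, -2.4, 1.0]
opening: 0.0606
gripper_force: 1.4
```

```bash
cat >> h.py <<'E'
def fixscene(c,p0):
    """fixture pose from blue top+side silhouette in the scene view, by corner-hull fit"""
    h=cv2.cvtColor(c["frame"],cv2.COLOR_RGB2HSV)
    m=((h[...,0]>100)&(h[...,0]<125)&(h[...,1]>130)&(h[...,2]>40)).astype(np.uint8)
    m[:150]=0;m[235:]=0;m[:,:240]=0;m[:,400:]=0
    n,l,s,_=cv2.connectedComponentsWithStats(m); k=1+np.argmax(s[1:,4])
    pts=np.argwhere(l==k)[:,::-1].astype(np.float32); H=cv2.convexHull(pts)[:,0]
    B=np.array([[i*.07,j*.055,z] for i in(1,-1) for j in(1,-1) for z in(0,.035)])
    def res(p):
        Q=np.c_[B[:,:2]@np.array([[np.cos(p[2]),np.sin(p[2])],[-np.sin(p[2]),np.cos(p[2])]])+p[:2],B[:,2]]
        K=cv2.convexHull(proj(c,Q).astype(np.float32))
        return [cv2.pointPolygonTest(K,(float(a),float(b)),True)-.3 for a,b in H]
    r=least_squares(res,p0,diff_step=1e-3,loss="soft_l1"); return r.x.round(4),np.abs(r.fun).mean().round(2),len(pts)
E
python3 - <<'E'
from h import *
from plant import robot,imaging
import pickle
w0,c0,t0,_=pickle.load(open("lean.pkl","rb"))
print("check",fixscene(c0,[.53,-.03,.15]))
c=imaging.read_camera("scene");w=imaging.read_camera("wrist")
s=robot.read_state();print(s["t"],tip(s),s["force"]);pickle.dump((c,w,s),open("p.pkl","wb"))
print(fixscene(c,[.54,.23,.15]))
plant_tip(s,[.5525,.1916,.018],down(9.5,44))
E
```

```text
check (array([ 0.539 , -0.0378,  0.1351]), np.float64(0.67), 962)
18.8 [0.5517323  0.17271939 0.01743775] [-0.40593689  0.7375334   0.22394699]
(array([0.5442, 0.2279, 0.3207]), np.float64(0.72), 622)
shift [0.069 0.019 0.062] turn [ 0.    -0.    -0.006]
```

>>> {"method": "jog_arm", "body": {
  "rows": [
    [[0.018,0.004,0.016],[0,0,0]],
    [[0.036,0.008,0.032],[0,0,0]],
    [[0.052,0.012,0.047],[0,0,0]],
    [[0.064,0.015,0.058],[0,0,0]],
    [[0.068,0.015,0.061],[0,0,0]]
  ]
}}

```text
t: 19.3
tool_pos: [0.5495, 0.2085, -0.0019]
orientation: [-1.613, -1.883, -0.644]
force: [0.4, -2.2, -2.0]
opening: 0.0605
gripper_force: 1.0
```

```bash
python3 - <<'E'
from h import *
from plant import robot,imaging
c=imaging.read_camera("scene");w=imaging.read_camera("wrist")
s=robot.read_state();print(s["t"],tip(s),s["force"],fixscene(c,[.54,.247,.17]))
a=c["frame"][160:235,300:400]; a=cv2.resize(a,(800,600),interpolation=cv2.INTER_CUBIC)
# overlay predicted fixture top outline for (x, tip+.0554) in px of crop
def box(p,z,hx,hy):
    y=p[2];u=np.array([np.cos(y),np.sin(y)]);v=np.array([-u[1],u[0]])
    return ((proj(c,[np.r_[np.array(p[:2])+i*hx*u+j*hy*v,z] for i,j in((1,1),(1,-1),(-1,-1),(-1,1))])-[300,160]+.5)*8-.5)
a=a[:,:,::-1].copy()
cv2.polylines(a,[box([.541,.247,.16],.035,.07,.055).astype(int)],True,(255,255,255),1)
cv2.polylines(a,[box([.539,.247,.17],0,.085,.07).astype(int)],True,(255,0,255),1)
cv2.imwrite("pics/fin.png",a)
E
```

```text
19.4 [0.55260533 0.18929422 0.01834941] [-0.73710695 -0.06886838 -0.62793104] (array([0.5418, 0.2452, 0.2869]), np.float64(0.79), 594)
```

View pics/fin.png

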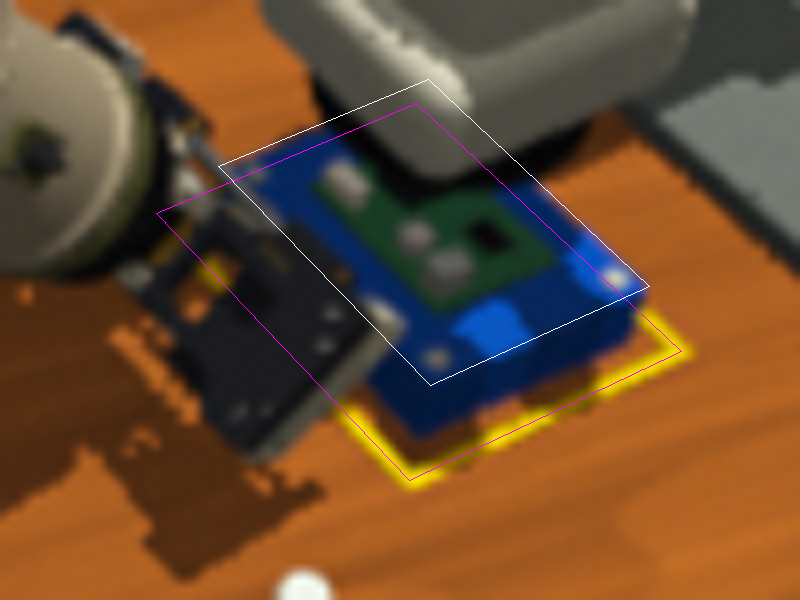

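The outline matches: the fixture's corners are at (646,287) and (418,438), inside the tape on all visible sides, with its centre near (0.541,0.245) against a frame centre of (0.539,0.247). Backing off straight.

>>> {"method": "jog_arm", "body": {
  "rows": [
    [[-0.03,-0.007,-0.027],[0,0,0]],
    [[-0.1,-0.02,-0.09],[0,0,0]],
    [[-0.2,-0.04,-0.18],[0,0,0]],
    [[-0.3,-0.065,-0.27],[0,0,0]],
    [[-0.4,-0.085,-0.36],[0,0,0]]
  ]
}}

```text
t: 19.9
tool_pos: [0.5493, 0.098, -0.0052]
orientation: [-1.612, -1.883, -0.644]
force: [0.1, 0.5, 0.2]
opening: 0.0611
gripper_force: 0.0
```

>>> {"method": "jog_arm", "body": {
  "rows": [
    [[0.1,0,-0.15],[0,0,0]],
    [[0.2,0,-0.3],[0,0,0]],
    [[0.3,0,-0.45],[0,0,0]],
    [[0.35,0,-0.5],[0,0,0]],
    [[0.35,0,-0.5],[0,0,0]]
  ]
}}

```text
t: 20.4
tool_pos: [0.5547, 0.0799, 0.1173]
orientation: [-1.614, -1.887, -0.647]
force: [0.3, -0.3, -0.4]
opening: 0.0604
gripper_force: 0.0
```

```bash
python3 - <<'E'
from h import *
from plant import robot,imaging
c=imaging.read_camera("scene");t=imaging.read_camera("top")
s=robot.read_state();print(s["t"],tip(s),s["force"],fixscene(c,[.54,.247,.17]))
h=cv2.cvtColor(t["frame"],cv2.COLOR_RGB2HSV); m=(h[...,0]>100)&(h[...,0]<125)&(h[...,1]>120)&(h[...,2]>50); m[:,:100]=0;m[:140]=0;m[230:]=0
v,u=np.where(m); P=ray(t,np.c_[u,v],.035)
# visible -y edge & -x edge of fixture in frame axes
y=np.radians(9.7);q=P[:,:2]-[.539,.247];fx=q@[np.cos(y),np.sin(y)];fy=q@[-np.sin(y),np.cos(y)]
ok=(abs(fx)<.1)&(abs(fy)<.1); fx,fy=fx[ok],fy[ok]
print("fx",fx.min(),fx.max(),"fy",fy.min(),fy.max(),"-y edge at 3 x:",[fy[abs(fx-a)<.006].min().round(4) for a in(-.05,0,.05)])
hc=cv2.cvtColor(t["frame"],cv2.COLOR_RGB2HSV); m=(hc[...,0]>8)&(hc[...,0]<22)&(hc[...,1]>190)&(hc[...,2]>190);m[:,:310]=0;m[:120]=0;m[200:]=0
print("cover",m.sum(),rect(t,m,.043),rect(t,(hc[...,2]<60)&(np.indices(m.shape)[1]>318)&(np.indices(m.shape)[1]<375)&(np.indices(m.shape)[0]>135)&(np.indices(m.shape)[0]<195),.003))
E
```

```text
20.5 [0.55563705 0.06179703 0.13412454] [-0.32359336 -0.1039553  -1.30915346] (array([0.5413, 0.2469, 0.0656]), np.float64(0.61), 803)
fx -0.0689447490467838 0.07053855643659754 fy -0.05852655100900215 0.05543292421349633 -y edge at 3 x: [np.float64(-0.0573), np.float64(-0.0565), np.float64(-0.0577)]
cover 17 ((568.4306030273438, -328.7922058105469), (5.622557640075684, 19.992589950561523), 89.77655792236328) ((577.6688232421875, -339.2877197265625), (28.922574996948242, 70.77587127685547), 89.72687530517578)
```

```bash
python3 - <<'E'
from h import *
from plant import robot,imaging
c=imaging.read_camera("scene");h=cv2.cvtColor(c["frame"],cv2.COLOR_RGB2HSV)
e=proj(c,[.604,-.295,.043])[0];print("pred top centre",e)
# cover = bright saturated orange near e; compare with rendered prediction hull
m=(h[...,0]>6)&(h[...,0]<20)&(h[...,1]>215); yy,xx=np.indices(m.shape); m&=(abs(xx-e[0])<35)&(abs(yy-e[1])<35)
n,l,s,ce=cv2.connectedComponentsWithStats(m.astype(np.uint8)); k=1+np.argmax(s[1:,4]); print(s[k],ce[k])
y=np.radians(2.4);B=np.array([[.604+i*.05*np.cos(y)-j*.04*np.sin(y),-.295+i*.05*np.sin(y)+j*.04*np.cos(y),z] for i in(1,-1) for j in(1,-1) for z in(.003,.043)])
K=cv2.convexHull(proj(c,B).astype(np.float32)); M=cv2.moments(K); print(cv2.boundingRect(K),M["m10"]/M["m00"],M["m01"]/M["m00"],M["m00"])
E
```

```text
pred top centre [195.31589347 246.52924224]
[ 178  230   38   44 1044] [196.99329502 251.5440613 ]
(177, 229, 39, 44) 196.3285552559731 251.09022921244272 1068.5480358996429
```

The cover's outline matches its predicted place on the pad to within a pixel, so I'm handing in.

```bash
python3 -c "
from plant import robot
print(robot.close_job())"
```

```text
the job is handed in; nothing more can be done
None
```

The job is handed in (no verdict returned): by the last camera check, the cover stands upright on the middle of the pad and the fixture lies inside the yellow frame, about 3 mm off centre, with the arm clear after about 20 s.

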